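# Find the proud rest pin by touch and press it level

## Task

One of the five pins of the tray rest stands a few millimetres proud, so trays rock on it. Take the probe from its stand, feel the pin heads with its tip to find the high one, and with the tip press that pin down gently until it is level with the others, without driving any good pin down or pressing hard; the fingers stay off the pins. Then put the probe back in its stand, fully home and upright, and leave everything else alone.

Things in the scene. Friction and masses are not known exactly. Their poses are not given: they have to be found in the camera images.
- probe_grip (a point): Centre of the black handle of the rigid hand probe, its grasp point; z up along the probe, which stands upright in its stand. Handle 20 x 20 in section, 60 tall, sides square to this point's x and y, a 4 high steel cap on top; below it a steel rod 8 in diameter, 50 long, with a ball end whose lowest point is 80 below this point. About 120 g.
- socket (a point): Mouth, on the axis, of the round hole in the fixed probe stand, at the top of its grey block, 62 above the bench. Hole 14 in diameter, mouth slightly widened, 52 deep. At home the rod hangs in it and the underside of the handle rests on the block, so the handle's centre is 30 above this point. Block 60 x 60, foot 80 x 80.
- pin_place_1 (a point): Point on top of the fixed dark slab (170 x 200, top 14 above the bench) of the tray rest, on the upright axis of one of its five rest pins, the corner pin at x -45, y +65 from the middle one in the rest's own axes (z up). Over the slab an aluminium plate (140 x 180 x 10) on four jack screws, at a height not told, carries the five pins.
- pin_place_2 (a point): The same for the corner pin at x -45, y -65. All five pins are alike, of steel, with flat round heads 17 in diameter. Four heads are level with one another, their tops 37 to 47 above these points (the level differs from day to day); one, any of the five, stands 3 to 5 higher.
- pin_place_3 (a point): The same for the corner pin at x +45, y +65. The pins are tight fits in brass bushes: a push below 8 N leaves one where it is; 10 N, plus 1.5 N for each 10 mm/s, moves it down. It stays where it is left, does not spring back and cannot be raised again. Every pin could be driven 6 below the proper level, so there is no stop at the level.
- pin_place_4 (a point): The same for the corner pin at x +45, y -65. The heads of the good pins rise 14 above the plate (the high one 17 to 19).
- pin_place_5 (a point): The same for the middle pin of the five.
- beaker: Bystander to leave alone: clear glass beaker, 73 across, 92 high, standing left of the tray rest; origin at the centre of its underside.
- spirit_lamp: Bystander to leave alone: low round glass lamp with a cap, 67 across, 82 high, standing left of the tray rest; origin at the centre of its underside.
- petri_1: Bystander to leave alone: flat lidded dish, 92 across, 15 high, lying in front of the probe stand; origin at the centre of its underside.
- cotton_jar: Bystander to leave alone: screw jar with white lid, 62 across, 92 high, behind the probe stand; origin at the centre of its underside.
- vial_1: Bystander to leave alone: small screw vial with black cap, 22 across, 54 high, behind the probe stand; origin at the centre of its underside.
- tape_roll: Bystander to leave alone: flat ring of masking tape, 88 across, 23 high, near the front edge of the bench, left; origin at the centre of its underside.
- coverslip_box: Bystander to leave alone: small clear flat box, 26 x 26, 12 high, between the tray rest and the probe stand; origin at the centre of its underside.
There are look-alikes about, which are no part of the job. What is shaped like the part that bears socket but green is not meant.

How it is judged:
By the outcome, as a careful person would: the job done as asked, in the order asked, and still so for the second after the job is handed in, with the robot touching nothing.
It also fails if it takes over 67 s, if anything falls off the work surface, if the arm or the gripper's body presses on something with over 40 N, if the wrist force passes 120 N, or if a joint passes its speed limit or range.

## Robot

A 6-joint arm with a two-finger parallel gripper is mounted at the origin on a cart in front of the work surface, level with it; the furniture and walls round the work are solid. World frame = base frame: x ahead of the robot, y to its left, z up, the work surface at z = 0. Lengths are in m, angles in rad, forces in N, time in s.
With the tool pointing down it reaches from about 0.375 to 0.925 m from the base axis. Payload 5.7 kg.
Tool frame: the origin (TCP) lies at the very end of the fingers, on their centre line; the grasp point (between the pads) lies 19 mm behind it; z points along the fingers, y is the direction in which the jaws open and shut (so a half turn about z gives the same grasp; the last joint's range is limited). The gripper opens to 88 mm and grips with 3 to 60 N. Pads are 20 mm wide; open, the fingers measure 115 mm over their backs; the gripper's body (75 mm by 178 mm) begins 61 mm behind the grasp point.
Start: joints at [1.11, 0.359, 1.51, -0, 1.272, -0.115], TCP at [0.203, 0.564, 0.223] pointing down, gripper open.
Joint ranges: [-2.97, 2.97], [-1.01, 2.36], [0.21, 2.38], [-0.96, 4.11], [0.2, 2.71], [-2.98, 2.98]. Speed limits (rad/s): [2.39, 2.39, 3.14, 3.14, 3.14, 3.14].

## Interface

Orientations are given as a unit quaternion [x, y, z, w].
In Python, from rig import bot gives the robot as it stands. Calls block until the motion is done:
- bot.move_pose(position, orientation): joint-space move of the TCP to a pose.
- bot.move_l(position, rot=None, feed=0.15): straight line of the TCP; rot=None keeps the orientation; feed is the mean speed in m/s.
- bot.move_joints(angles): joint-space move.
- bot.set_gripper(opening, strength=None): finger opening in m; strength is the grip in N (None keeps the last); returns when the fingers have stopped.
- bot.sleep(seconds).
- bot.solve_ik(position, orientation): joint angles nearest the present ones, or None.
- bot.camera(name): name is "scene" or "top"; returns a dict with "frame" (384x512x3 uint8, red, green, blue), "fov_y" (degrees; the focal length in pixels is half the picture's height over the tangent of half this angle, whatever the lens; pixels are square), "cx", "cy" (the principal point, pixels), "view" (4x4, takes a point from world to camera coordinates). Camera axes: x right, y up, looking along -z (the intrinsics and any distortion apply to the point x, -y, -z); pixel columns grow to the right and rows downward; lengths in m; the calibration is good to about 2 mm. A picture is of the moment at which its call begins. There is no depth.
A pose or a line that the arm cannot do raises bot.PlanningError and nothing moves.
- bot.sign_off(): hands the job in, once; it reports no verdict.
Readings, each from a call of its own:
- bot.get_t(): time.
- bot.get_joint_positions(): joint angles.
- bot.get_qvel(): joint speeds.
- bot.get_joint_torque(): joint torques, N m.
- bot.get_tcp_pos(): TCP position.
- bot.get_orientation(): TCP orientation.
- bot.get_ft_force(): force on the tool from outside, world axes, zero at the start.
- bot.get_torque(): the same for the moment, N m.
- bot.get_width(): finger opening in m.
Only numpy, scipy, OpenCV 4.12 (cv2) and the standard library are available. Lean on these libraries where they do the work, as an engineer would, in place of code of your own. Each camera call takes 0.05 s, during which the arm holds its last target.

## Working session

There is one attempt and no reset: what is moved stays moved. The work goes in short steps, each a Python script; the robot and the scene stay as the last script left them, time stands still between calls to the robot, and variables do not carry over. Pictures are saved under pics/ and viewed, and the job is handed in when it is done.

```bash
ls; mkdir -p pics; python3 - <<'E'
from rig import bot
import cv2,numpy as np,pickle
for n in("scene","top"):
    c=bot.camera(n); pickle.dump(c,open(f"{n}0.pkl","wb"))
    print(n,c["fov_y"],c["cx"],c["cy"],c["view"].tolist() if hasattr(c["view"],'tolist') else c["view"],[k for k in c])
    cv2.imwrite(f"pics/{n}0.png",cv2.resize(c["frame"][:,:,::-1],(768,576),interpolation=cv2.INTER_CUBIC))
print(bot.get_t(),bot.get_tcp_pos(),bot.get_orientation(),bot.get_ft_force(),bot.get_width())
E
```

```text
pics
scene 56.422780214121246 249.90762571159874 189.8340720757998 [[0.8455451810806461, -0.5339032396127562, -0.0008230931305364982, -0.4094484198230034], [0.3184743033939242, 0.5031307712888895, 0.8033887882339421, -0.24150930174509602], [-0.428517753225059, -0.6795636524368054, 0.595454261432141, -0.8535059752406176], [0.0, 0.0, 0.0, 1.0]] ['frame', 'fov_y', 'cx', 'cy', 'view']
top 45.86349977597193 257.8780790332988 196.54806194978445 [[0.01437101442722391, -0.9998871814630587, 0.004370159058036503, -0.01995094351444591], [0.9777474198028737, 0.014967370815983943, 0.20925095192060578, -0.5272992406527217], [-0.209292754325503, 0.001265763294162022, 0.9778522080714078, -1.4473442034301718], [0.0, 0.0, 0.0, 1.0]] ['frame', 'fov_y', 'cx', 'cy', 'view']
0.1 [0.2031168  0.5639536  0.22192244] [ 1.72026652e-01  9.85091974e-01 -7.65010162e-04 -2.19250525e-04] [0.05581524 0.1812497  0.17997515] 0.0876559778593107
```

View pics/scene0.png

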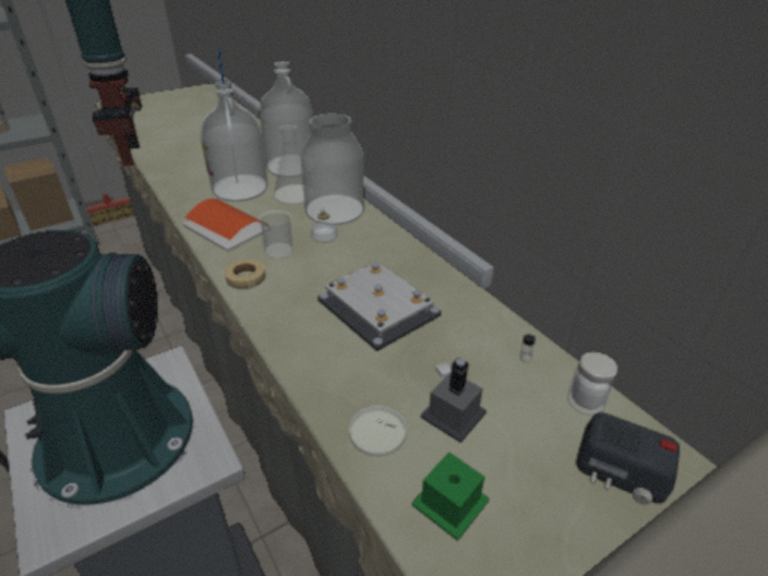

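View pics/top0.png

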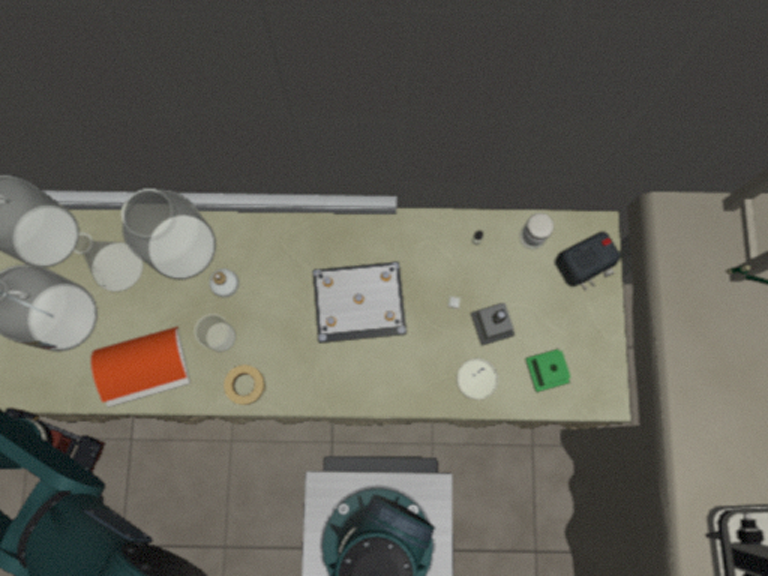

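In `top0` (768-wide picture) the grey stand with the black-handled probe is at (493,322), with its cap at (501,316). The tray rest is at (360,300). Its pins are at (328,282), (386,278), (359,298), (332,321) and (391,316).

Lookalikes for the stand are the green block at (548,370), empty and excluded by the description. The black-capped vial at (478,237) and the black device at (588,258) aren't probe-shaped. I choose the grey stand with the probe and will check it in close crops.

```bash
cat > h.py <<'E'
import numpy as np,cv2,pickle
def K(c):
    h,w=c["frame"].shape[:2]; f=h/2/np.tan(np.radians(c["fov_y"]/2)); return f,c["cx"],c["cy"]
def ray(c,u,v):
    f,cx,cy=K(c); V=np.array(c["view"]); d=np.array([(u-cx)/f,-(v-cy)/f,-1.]); R=V[:3,:3]
    return -R.T@V[:3,3], R.T@(d/np.linalg.norm(d))
def plane(c,u,v,z):
    o,d=ray(c,u,v); return o+d*(z-o[2])/d[2]
def proj(c,p):
    f,cx,cy=K(c); V=np.array(c["view"]); q=V[:3,:3]@np.asarray(p)+V[:3,3]
    return np.array([cx+f*q[0]/-q[2], cy+f*-q[1]/-q[2]])
def tri(rs):
    A=0;b=0
    for o,d in rs:
        P=np.eye(3)-np.outer(d,d); A=A+P; b=b+P@o
    x=np.linalg.solve(A,b); return x,[np.linalg.norm((np.eye(3)-np.outer(d,d))@(x-o)) for o,d in rs]
def crop(c,x0,y0,x1,y1,s,fn):
    im=c["frame"][y0:y1,x0:x1,::-1]; cv2.imwrite(fn,cv2.resize(im,None,fx=s,fy=s,interpolation=cv2.INTER_CUBIC))
E
python3 - <<'E'
from h import *
t=pickle.load(open("top0.pkl","rb"));s=pickle.load(open("scene0.pkl","rb"))
crop(t,305,190,385,250,10,"pics/t_stand.png")
crop(t,200,168,280,232,9,"pics/t_rest.png")
crop(s,205,170,305,235,8,"pics/s_rest.png")
crop(s,270,230,340,300,8,"pics/s_stand.png")
E
```

```text
(no output)
```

View pics/t_stand.png

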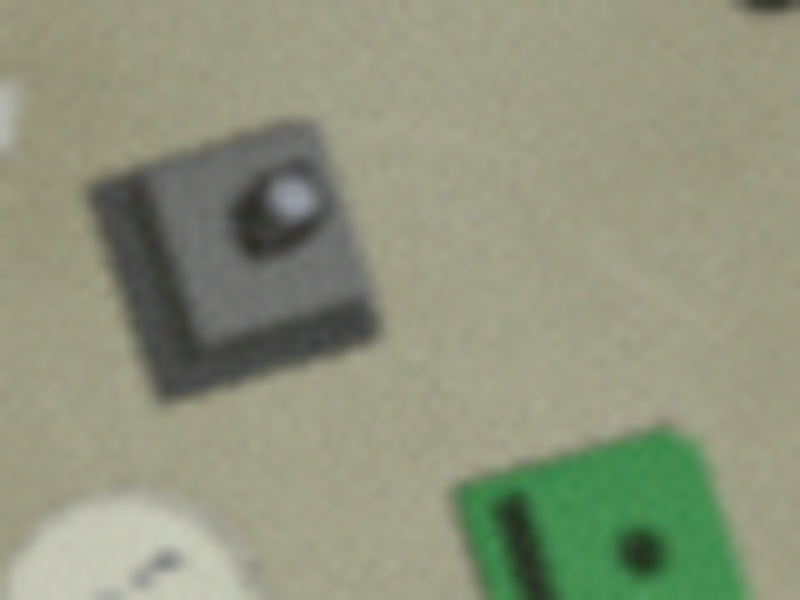

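View pics/t_rest.png

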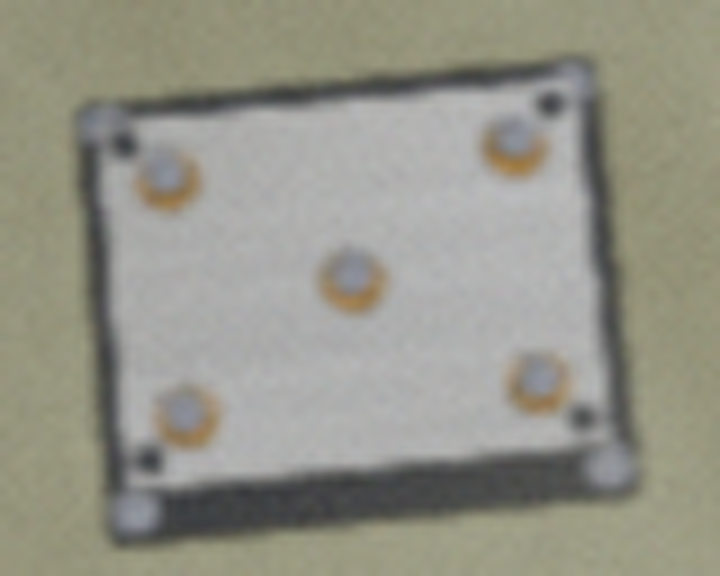

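View pics/s_rest.png

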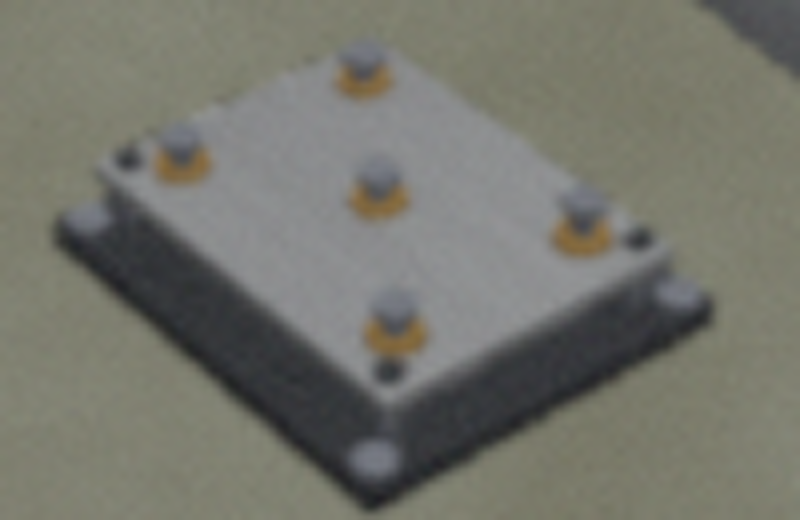

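View pics/s_stand.png

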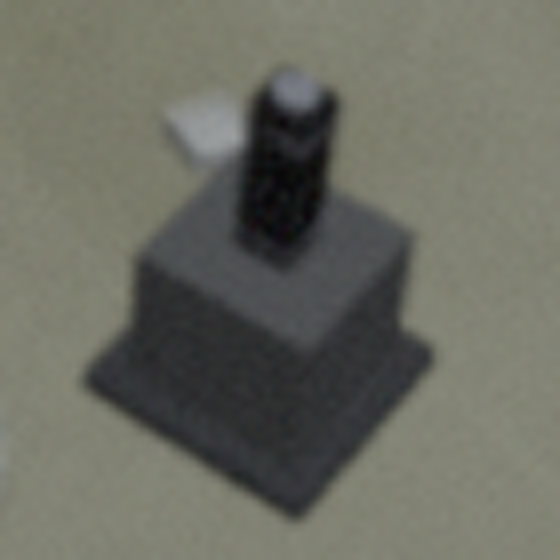

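The crops confirm the choice. The grey stand's block holds a black square handle with a steel cap, at about (334,210) in the native top image. The rest has five steel heads in orange bushes.

```bash
cat > meas.py <<'E'
from h import *
from scipy.optimize import least_squares
t=pickle.load(open("top0.pkl","rb"));s=pickle.load(open("scene0.pkl","rb"))
T=lambda x,y,o,k:(x/k+o[0]-.5+.5/k,y/k+o[1]-.5+.5/k)
# heads, same order: top-left, top-right, mid, bot-left, bot-right in the top view
ht=[T(*p,(200,168),9) for p in [(168,172),(516,137),(352,272),(186,410),(540,376)]]
hs=[T(*p,(205,170),8) for p in [(363,53),(583,202),(379,174),(182,140),(396,306)]]
for a,b in zip(ht,hs):
    x,e=tri([ray(t,*a),ray(s,*b)]); print("head",x.round(4),np.round(e,4))
cap,e=tri([ray(t,*T(293,197,(305,190),10)),ray(s,*T(297,90,(270,230),8))]);print("cap",cap.round(4),np.round(e,4))
print("cap z.126 top",plane(t,*T(293,197,(305,190),10),.126).round(4),"scene",plane(s,*T(297,90,(270,230),8),.126).round(4))
for p in [(150,165),(200,345),(372,297),(310,122)]: print("blk t",plane(t,*T(*p,(305,190),10),.062).round(4))
for p in [(140,258),(308,348),(412,232)]: print("blk s",plane(s,*T(*p,(270,230),8),.062).round(4))
# slab corners from screws' outer / slab corners in top image z=.014
off=np.array([[45,65],[45,-65],[0,0],[-45,65],[-45,-65]])/1000
def pts(q):
    c,s_=np.cos(q[3]),np.sin(q[3]); xy=off@np.array([[c,s_],[-s_,c]])+q[:2]
    return np.c_[xy,np.full(5,q[2])]
def f(q): 
    P=pts(q); return np.r_[[proj(t,p)-a for p,a in zip(P,ht)],[proj(s,p)-b for p,b in zip(P,hs)]].ravel()
r=least_squares(f,[.6,0,.055,0],loss="soft_l1",f_scale=.3)
print(r.x); print(r.fun.reshape(2,5,2).round(2)); print(pts(r.x).round(4))
E
python3 meas.py
```

```text
head [0.5593 0.1198 0.0578] [0.0007 0.0007]
head [ 0.5742 -0.0085  0.0598] [0.0008 0.0008]
head [0.5231 0.0511 0.0555] [0.0007 0.0007]
head [0.471  0.1105 0.055 ] [0.0009 0.0009]
head [ 0.4854 -0.0187  0.0562] [0.0009 0.0009]
cap [ 0.4765 -0.2517  0.1251] [0.0011 0.0011]
cap z.126 top [ 0.4754 -0.251   0.126 ] scene [ 0.477  -0.2527  0.126 ]
blk t [ 0.4974 -0.2152  0.062 ]
blk t [ 0.4379 -0.2306  0.062 ]
blk t [ 0.4546 -0.2871  0.062 ]
blk t [ 0.5126 -0.2681  0.062 ]
blk s [ 0.4396 -0.2351  0.062 ]
blk s [ 0.4596 -0.288   0.062 ]
blk s [ 0.5143 -0.2702  0.062 ]
[0.52277929 0.05088942 0.05639453 0.11692347]
[[[-0.14 -0.26]
  [ 0.08 -0.22]
  [ 0.15 -0.14]
  [ 0.17 -0.18]
  [ 0.2  -0.35]]

 [[-0.19  0.22]
  [-0.12  0.86]
  [-0.25 -0.12]
  [-0.42 -0.19]
  [-0.19  0.02]]]
[[ 0.5599  0.1207  0.0564]
 [ 0.5751 -0.0084  0.0564]
 [ 0.5228  0.0509  0.0564]
 [ 0.4705  0.1102  0.0564]
 [ 0.4857 -0.0189  0.0564]]
```

```bash
cat >> h.py <<'E'
def quat(th):  # tool down, tool y at world angle th
    a=(th+np.pi/2)/2; return [float(np.cos(a)),float(np.sin(a)),0.,0.]
E
python3 - <<'E'
from h import *
from rig import bot
t=pickle.load(open("top0.pkl","rb"));s=pickle.load(open("scene0.pkl","rb"))
print("jar base",plane(t,182/1.5,247/1.5,0),"edge front",plane(t,182/1.5,278/1.5,0))
o,d=ray(s,328/1.5,122/1.5); 
for x in (.55,.6,.65): print(o+d*(x-o[0])/d[0])
P=[plane(s,x/8+270,y/8+230,.062) for x,y in [(240,248),(282,268),(325,235)]]
for a,b in ((0,1),(1,2)): v=P[b]-P[a]; print("handle edge",np.degrees(np.arctan2(v[1],v[0])),np.linalg.norm(v))
for th in (16,-74,106,-164):
    for p in ([.476,-.251,.2],[.476,-.251,.073],[.523,.051,.12],[.575,-.008,.12],[.56,.12,.12]):
        q=bot.solve_ik(p,quat(np.radians(th))); print(th,p,None if q is None else np.round(q,2))
E
```

```text
jar base [0.64583639 0.46534384 0.        ] edge front [0.57185442 0.45962346 0.        ]
[0.55       0.28212679 0.31783082]
[0.6        0.37948702 0.27884731]
[0.65       0.47684724 0.23986379]
handle edge -66.46633367108623 0.013854523269988416
handle edge 9.584502864303277 0.01931172747443905
16 [0.476, -0.251, 0.2] [-0.61  0.29  1.67 -0.    1.18 -0.89]
16 [0.476, -0.251, 0.073] [-0.61  0.46  1.8  -0.    0.89 -0.89]
16 [0.523, 0.051, 0.12] [-0.03  0.37  1.79 -0.    0.98 -0.31]
16 [0.575, -0.008, 0.12] [-0.13  0.43  1.68 -0.    1.03 -0.41]
16 [0.56, 0.12, 0.12] [ 0.09  0.43  1.68 -0.    1.03 -0.19]
-74 [0.476, -0.251, 0.2] [-0.61  0.29  1.67 -0.    1.18  0.68]
-74 [0.476, -0.251, 0.073] [-0.61  0.46  1.8  -0.    0.89  0.68]
-74 [0.523, 0.051, 0.12] [-0.03  0.37  1.79 -0.    0.98  1.26]
-74 [0.575, -0.008, 0.12] [-0.13  0.43  1.68 -0.    1.03  1.16]
-74 [0.56, 0.12, 0.12] [ 0.09  0.43  1.68 -0.    1.03  1.38]
106 [0.476, -0.251, 0.2] [-0.61  0.29  1.67 -0.    1.18 -2.46]
106 [0.476, -0.251, 0.073] [-0.61  0.46  1.8  -0.    0.89 -2.46]
106 [0.523, 0.051, 0.12] [-0.03  0.37  1.79 -0.    0.98 -1.88]
106 [0.575, -0.008, 0.12] [-0.13  0.43  1.68 -0.    1.03 -1.98]
106 [0.56, 0.12, 0.12] [ 0.09  0.43  1.68 -0.    1.03 -1.76]
-164 [0.476, -0.251, 0.2] [-0.61  0.29  1.67 -0.    1.18  2.25]
-164 [0.476, -0.251, 0.073] [-0.61  0.46  1.8  -0.    0.89  2.25]
-164 [0.523, 0.051, 0.12] [-0.03  0.37  1.79 -0.    0.98  2.83]
-164 [0.575, -0.008, 0.12] [-0.13  0.43  1.68 -0.    1.03  2.73]
-164 [0.56, 0.12, 0.12] [ 0.09  0.43  1.68 -0.    1.03  2.95]
```

```bash
python3 - <<'E'
from h import *
from rig import bot
q=quat(np.radians(16))
bot.set_gripper(.06,50)
bot.move_pose([.37,.25,.26],q); print(bot.get_t())
bot.move_pose([.476,-.251,.19],q); print(bot.get_t())
t0=bot.get_t(); bot.move_l([.476,-.251,.1889],feed=.02); print("dt",bot.get_t()-t0,bot.get_tcp_pos())
t0=bot.get_t(); bot.move_l([.476,-.251,.1884],feed=.02); print("dt",bot.get_t()-t0,bot.get_tcp_pos(),bot.get_ft_force())
c=bot.camera("scene"); crop(c,240,190,370,300,6,"pics/s1.png")
E
```

```text
2.0667
3.9417
dt 0.25 [ 0.47622152 -0.25029638  0.18896349]
dt 0.25 [ 0.47605795 -0.25088829  0.18841549] [0.02266323 0.91625141 1.06620871]
```

View pics/s1.png

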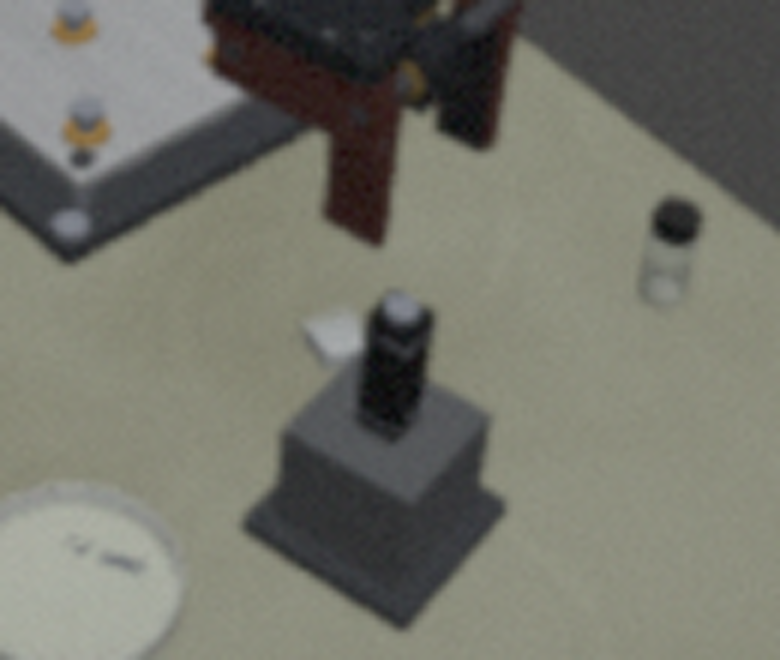

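The open gripper is above the probe, whose cap is at (402,305) in the crop, and the way down is clear. Descending to grasp.

```bash
python3 - <<'E'
from h import *
from rig import bot
bot.move_l([.476,-.251,.1],feed=.15)
bot.move_l([.476,-.251,.073],feed=.08); print(bot.get_t(),bot.get_tcp_pos(),bot.get_ft_force())
bot.set_gripper(.0,50); bot.sleep(.1)
print(bot.get_t(),bot.get_width(),bot.get_tcp_pos(),bot.get_ft_force(),bot.get_torque())
bot.move_l([.476,-.251,.076],feed=.05)
print(bot.get_t(),bot.get_width(),bot.get_tcp_pos(),bot.get_ft_force())
c=bot.camera("scene"); crop(c,240,190,370,300,6,"pics/s2.png")
E
```

```text
5.7167 [ 0.47602252 -0.25100396  0.07306676] [0.38587336 0.6579315  0.01014105]
6.5167 0.019951251630795835 [ 0.47627053 -0.2511019   0.07314903] [0.73054171 1.00913311 2.69871476] [ 0.00909382 -0.10370248 -0.00967668]
6.7667 0.019709158747478115 [ 0.47574804 -0.25088402  0.07597809] [ 0.5906939   0.61093072 -1.4788058 ]
```

View pics/s2.png

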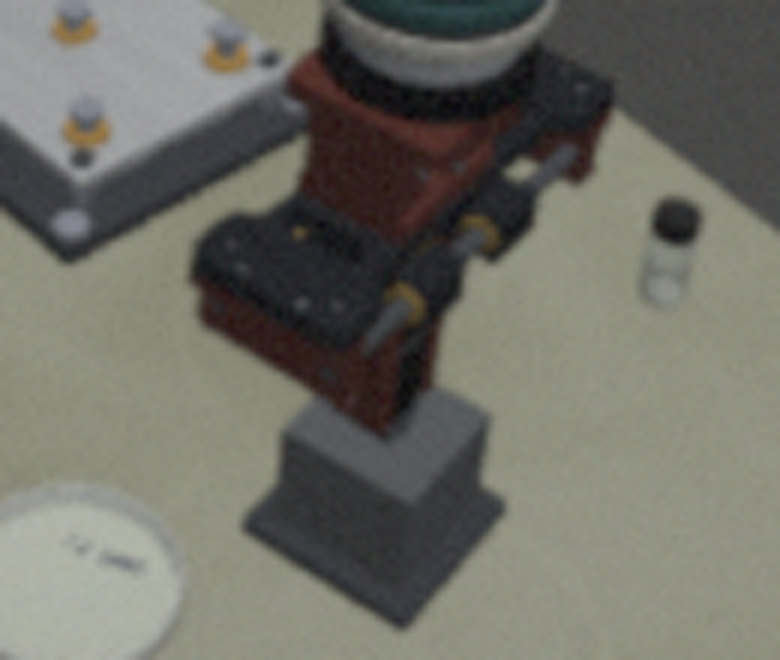

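The jaws closed to 19.7 mm around the handle, the fingers are square to the block, and the reading of about −1.5 N once raised suggests the probe's weight is on the gripper. Lifting, then checking the tip in both views.

```bash
python3 - <<'E'
from h import *
from rig import bot
bot.move_l([.476,-.251,.15],feed=.15)
q=quat(np.radians(16))
print(bot.get_t())
bot.move_l([.5231,.051,.15],feed=.2)
print(bot.get_t(),bot.get_tcp_pos(),bot.get_width())
F=[]
for i in range(8): F.append(bot.get_ft_force()); bot.sleep(.02)
F=np.array(F);print(F.round(2))
for n in("scene","top"):
    c=bot.camera(n); pickle.dump(c,open(f"{n}1.pkl","wb"))
c=pickle.load(open("scene1.pkl","rb")); crop(c,200,100,310,220,6,"pics/s3.png")
tc=bot.get_tcp_pos(); print("tip exp",(proj(c,tc-[0,0,.061])-[200,100])*6)
E
```

```text
7.4583
9.1333 [0.52296101 0.05031812 0.14994277] 0.019836922595158752
[[-0.17 -0.08 -0.65]
 [-0.12 -0.7  -1.07]
 [-0.51  0.54 -1.39]
 [-1.35 -1.05 -2.43]
 [-0.64  0.53 -2.09]
 [ 0.16 -1.15 -0.95]
 [ 0.16 -0.21 -0.96]
 [-0.03 -0.49 -0.9 ]]
tip exp [311.35158036 494.46614814]
```

View pics/s3.png

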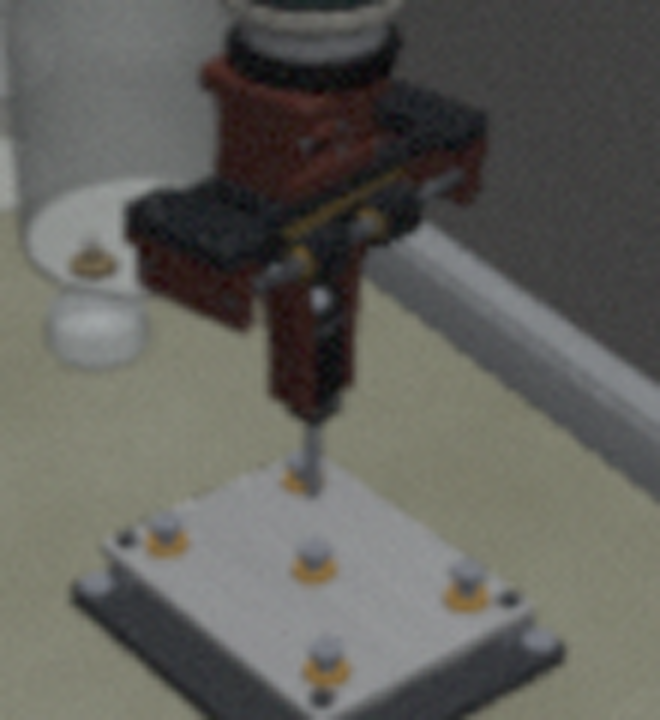

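In the crop the tip is at (314,493) against a predicted (311,494), so the probe is held straight and as calculated. Next I touch the middle pin in fine steps, which also shows how stiff the contact is.

```bash
cat >> h.py <<'E'
from rig import bot
OFF=np.array([[45,65],[45,-65],[0,0],[-45,65],[-45,-65]])/1000
def pinxy(i):
    c,s=np.cos(.1169),np.sin(.1169); return OFF[i]@np.array([[c,s],[-s,c]])+[.5229,.0510]
def rd(n=6):
    F=[];Z=[]
    for _ in range(n): bot.sleep(.017); F.append(bot.get_ft_force()[2]); Z.append(bot.get_tcp_pos()[2])
    return float(np.mean(F)),float(np.mean(Z))
def touch(i,z0,zmin,step,thr,F0,feed=.01,verbose=True):
    x,y=pinxy(i); z=z0; log=[]
    while z>zmin:
        z-=step; bot.move_l([x,y,z],feed=feed); F,Z=rd(4)
        if F-F0>thr*.6: F,Z=rd(8)
        log.append((round(z*1e3,2),round(Z*1e3,2),round(F-F0,2)))
        if F-F0>thr: break
    if verbose: print(log[-5:] , "t",bot.get_t())
    return log
E
python3 - <<'E'
from h import *
x,y=pinxy(2)
bot.move_l([x,y,.125],feed=.1)
F0,Z=rd(15); print(F0,Z)
l=touch(2,.1225,.112,.0004,2.0,F0)
print(l)
E
```

```text
-1.3967919101445667 0.12538015620444615
[(119.3, 119.27, -0.01), (118.9, 118.88, 0.01), (118.5, 118.5, 0.24), (118.1, 118.2, 1.97), (117.7, 117.94, 6.4)] t 14.275
[(122.1, 122.04, -0.14), (121.7, 121.7, 0.39), (121.3, 121.29, 0.29), (120.9, 120.88, -0.17), (120.5, 120.48, -0.1), (120.1, 120.09, 0.41), (119.7, 119.68, -0.26), (119.3, 119.27, -0.01), (118.9, 118.88, 0.01), (118.5, 118.5, 0.24), (118.1, 118.2, 1.97), (117.7, 117.94, 6.4)]
```

```bash
python3 - <<'E'
from h import *
x,y=pinxy(2); bot.move_l([x,y,.130],feed=.1)
x,y=pinxy(1); bot.move_l([x,y,.130],feed=.2); bot.move_l([x,y,.1247],feed=.05)
F0,Z=rd(12); print(F0,Z,bot.get_t())
l=touch(1,.1247,.1165,.0003,1.2,F0)
E
```

```text
-1.031166899777548 0.12460146479354343 15.55
[(122.9, 122.88, -0.66), (122.6, 122.58, -0.52), (122.3, 122.3, -0.51), (122.0, 122.03, -0.14), (121.7, 121.82, 1.67)] t 18.85
```

```bash
python3 - <<'E'
from h import *
x,y=pinxy(1); bot.move_l([x,y,.128],feed=.1)
for i in (0,3,4):
    x,y=pinxy(i); bot.move_l([x,y,.128],feed=.2); bot.move_l([x,y,.1193],feed=.08)
    F0,Z=rd(10); print(i,round(F0,2),Z)
    l=touch(i,.1193,.1165,.0003,1.2,F0)
    bot.move_l([x,y,.128],feed=.15)
E
```

```text
0 -1.5 0.11911348211168966
[(119.0, 119.08, 0.46), (118.7, 118.69, -0.13), (118.4, 118.43, 0.39), (118.1, 118.21, 2.51)] t 21.725
3 -1.24 0.11922150274745957
[(119.0, 119.09, 0.24), (118.7, 118.72, -0.39), (118.4, 118.41, 0.18), (118.1, 118.19, 1.94)] t 24.4
4 -1.33 0.11924359341284933
[(119.0, 119.08, -0.25), (118.7, 118.69, -0.17), (118.4, 118.42, 0.28), (118.1, 118.19, 2.15)] t 27.275
```

Pin 1, the far right one, is about 3.6 mm high. The other four all touch at TCP z ≈ 118.3 mm. I'll press pin 1 slowly, stop short, then touch again and correct.

```bash
python3 - <<'E'
from h import *
x,y=pinxy(1); bot.move_l([x,y,.128],feed=.2); bot.move_l([x,y,.1235],feed=.05)
F0,Z=rd(10); print(F0,Z,bot.get_t())
for z in (.1207,.1195,.1185,.1180):
    bot.move_l([x,y,z],feed=.004); F,Z=rd(8); print(z,round(Z*1e3,2),round(F-F0,2),bot.get_t())
bot.move_l([x,y,.1200],feed=.02)
F0,Z=rd(10)
l=touch(1,.1200,.1180,.0003,1.2,F0)
E
```

```text
-1.2662024293270182 0.12343204396566901 28.5417
0.1207 121.5 7.65 29.525
0.1195 120.54 9.24 30.1083
0.1185 119.56 9.35 30.6417
0.118 119.06 9.77 31.05
[(119.7, 119.62, 0.47), (119.4, 119.46, 1.88)] t 32.2333
```

```bash
python3 - <<'E'
from h import *
x,y=pinxy(1)
for z in (.1180,.1174,.1171):
    bot.move_l([x,y,z],feed=.004); F,Z=rd(8); print(z,round(Z*1e3,2),round(F+1.3,2),bot.get_t())
bot.move_l([x,y,.1193],feed=.02)
F0,Z=rd(10); print(F0)
l=touch(1,.1193,.1178,.0003,1.2,F0)
E
```

```text
0.118 118.76 8.69 32.8667
0.1174 118.25 9.34 33.3
0.1171 117.97 9.62 33.6833
-1.3398203657810996
[(119.0, 118.88, -0.36), (118.7, 118.7, -0.12), (118.4, 118.47, 0.7), (118.1, 118.28, 3.27)] t 35.5083
```

```bash
python3 - <<'E'
from h import *
x,y=pinxy(1)
for z in (.1175,.1172,.1170,.1169):
    bot.move_l([x,y,z],feed=.004); F,Z=rd(6); print(z,round(Z*1e3,2),round(F+1.3,2),bot.get_t())
    if Z<.11789: break
bot.move_l([x,y,.1193],feed=.02)
F0,Z=rd(10); print(F0)
l=touch(1,.1193,.1178,.0003,1.2,F0)
bot.move_l([x,y,.128],feed=.1)
x,y=pinxy(2); bot.move_l([x,y,.128],feed=.2); bot.move_l([x,y,.1193],feed=.08)
F0,Z=rd(10); print(F0)
l=touch(2,.1193,.1178,.0003,1.2,F0)
bot.move_l([x,y,.15],feed=.15)
E
```

```text
0.1175 118.02 7.45 35.9083
0.1172 117.89 8.46 36.2583
-1.5172095230557359
[(119.0, 118.9, 0.47), (118.7, 118.7, -0.04), (118.4, 118.45, 0.0), (118.1, 118.23, 2.6)] t 38.0833
-1.4241910527712653
[(119.0, 119.09, 0.04), (118.7, 118.7, 0.65), (118.4, 118.42, -0.27), (118.1, 118.21, 2.57)] t 40.7
```

Pin 1 now reads 2.6 N at the same command where the middle pin reads 2.57 N, so they are level. Putting the probe back.

```bash
python3 - <<'E'
from h import *
bot.move_l([.476,-.251,.15],feed=.2)
bot.sleep(.15); F0=np.mean([bot.get_ft_force() for _ in range(1)],axis=0)
for z in (.128,.115,.095,.079,.0745):
    bot.move_l([.476,-.251,z],feed=.08); print(z,np.round(bot.get_ft_force(),2),np.round(bot.get_tcp_pos(),4))
for z in (.0738,.0734,.0731,.0728,.0725):
    bot.move_l([.476,-.251,z],feed=.02); F,Z=rd(5); print(z,round(Z,5),round(F,2))
    if F>1.0: break
print(bot.get_t())
c=bot.camera("scene"); crop(c,240,190,370,300,6,"pics/s5.png")
E
```

```text
0.128 [ 0.11 -0.32 -1.27] [ 0.4757 -0.2506  0.1276]
0.115 [ 0.47 -0.07 -2.11] [ 0.4758 -0.2509  0.1148]
0.095 [ 0.09 -0.12 -0.88] [ 0.4758 -0.2509  0.0948]
0.079 [ 0.18 -0.16 -2.08] [ 0.4758 -0.2509  0.0788]
0.0745 [ 0.26 -0.49 -1.6 ] [ 0.4758 -0.2509  0.0744]
0.0738 0.07389 -1.55
0.0734 0.0734 -1.44
0.0731 0.07314 -0.27
0.0728 0.07312 5.21
45.9583
```

View pics/s5.png

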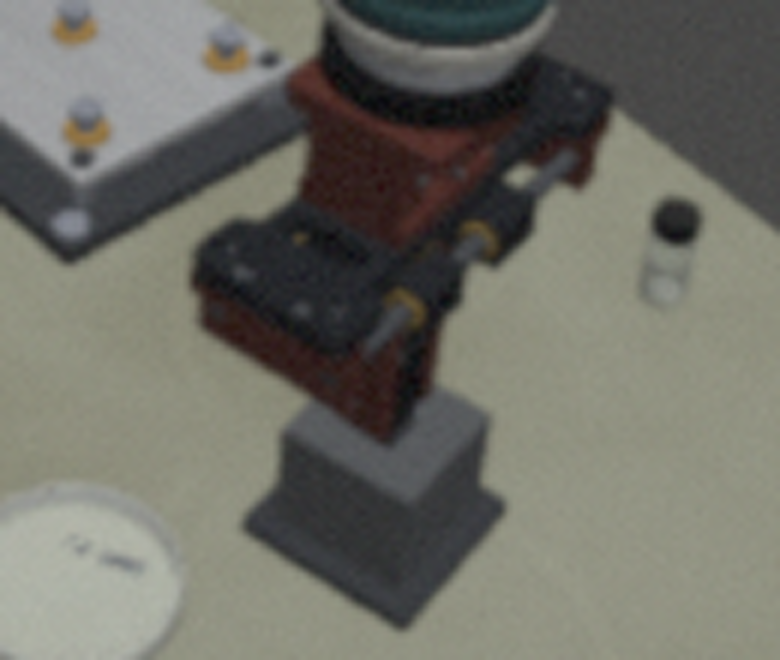

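The underside of the handle is seated: the contact came at TCP z 0.0731, the same as at the grasp, and the picture matches the one taken then. Releasing.

```bash
python3 - <<'E'
from h import *
bot.move_l([.476,-.251,.0731],feed=.02)
bot.set_gripper(.06); bot.sleep(.2)
bot.move_l([.476,-.251,.10],feed=.08)
bot.move_l([.476,-.251,.2],feed=.15)
bot.move_pose([.40,.0,.27],quat(np.radians(16)))
print(bot.get_t())
s=bot.camera("scene"); t=bot.camera("top")
crop(s,200,160,340,265,5.5,"pics/s6.png") if 0 else crop(s,200,165,340,300,4,"pics/s6.png")
crop(t,305,190,385,250,10,"pics/t6.png")
E
```

```text
49.6
```

View pics/s6.png

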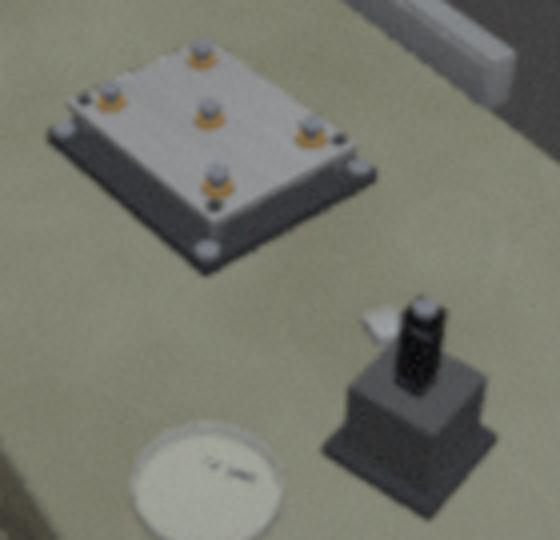

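View pics/t6.png

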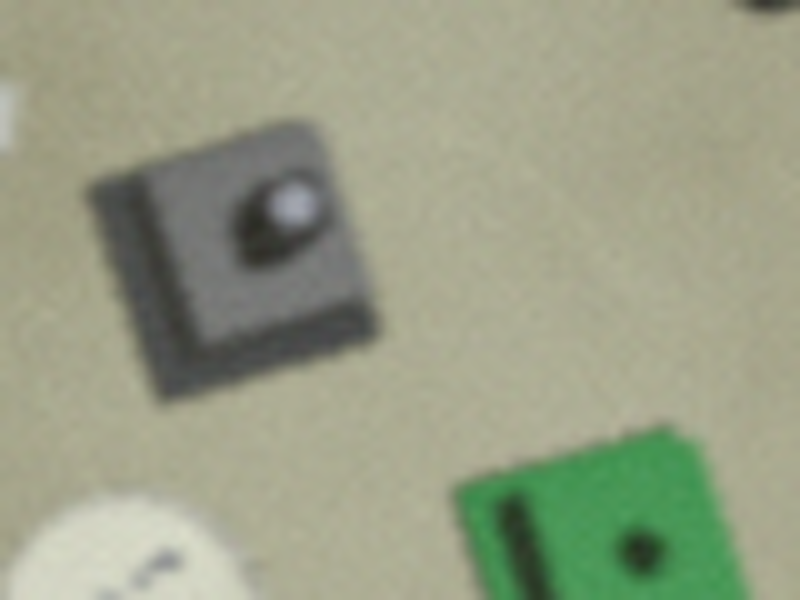

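The probe stands upright in the stand, with its cap at (293,205) in the top crop against (293,197) at the start. Its base moved the same way, so this is a shift of about 2 mm within the hole's play and not a tilt. The pin heads look level and the neighbours haven't moved. Handing in.

```bash
python3 -c "
from rig import bot
print(bot.sign_off(), bot.get_t())"
```

```text
the job is handed in; nothing more can be done
the job is handed in; nothing more can be done
```

I found the high pin, pressed it level with the others, put the probe back in its grey stand and handed the job in at about 50 s of the 67 s allowed.

- **Finding the pin:** I felt all five heads with the probe tip. The high one was the far right corner pin as seen from the robot, about 3.6 mm above the rest. The other four agreed to about 0.1 mm, and none of them felt more than about 6.4 N.
- **Pressing it:** I pressed in small slow steps; my readings there peaked just under 10 N. In the last check it read 2.6 N at the same commanded height where the middle pin reads 2.57 N, so the two are level to about 0.05–0.1 mm. The middle pin had not moved; I did not touch the other three again after pressing.
- **Returning the probe:** The handle seated at the same height as when I took it (TCP z 73.1 mm) and stands upright. In the top view it sits about 2 mm to one side of where it started, which is within the hole's 3 mm play. The base moved with it, so it is not tilted.
- **Everything else:** What the last close views showed (tray rest, petri dish, coverslip box, green block) looked unmoved. I took no final full view of the other bystanders.

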